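# Carry a pipe hanger over the rail end stop and latch it on the next rail

### The job

Lift the hanger that carries the two pipe couplings over the end stop of its rail and hang it on the free near part of the next rail. Then slide it along that rail until it snaps in behind the spring tongue, held against the spring buffer, without driving the buffer to the end of its travel, and let go. Work gently so that no rail or stop is hit or strained, and leave the other hanger and the things on the bench alone.

Things in the scene. Friction and masses are not known exactly. Their poses are not given: they have to be found in the camera images.
- carrier_grip (a point): The hanger to move: its wooden grip tab, 12 mm thick (x), 36 mm long (y, along the rail), 50 mm high (z up). The point is mid-tab, 40 mm above the roof's underside, which rests on the rail, and 24 mm below the tab's top. Hanger: 110 mm wide over its two white pipe couplings (34 mm diameter, 60 mm long, one outside each cheek), reaching 60 mm below the roof's underside; about 0.36 kg.
- carrier: The same hanger: origin mid-underside of its roof, the face that rests on the rail. Roof: wooden block 40 mm long (y), 41 mm wide (x), 14 mm thick. Two aluminium cheeks, 4 mm thick and 33 mm apart inside, straddle the rail and are open below, so that it lifts straight off.
- carrier2_grip (a point): The other hanger, on the same rail but further from the end stop: same roof, cheeks and tab, but only two small white pipe caps (24 mm diameter) at its cheeks. Same point in its tab. To be left alone.
- rack_a: Fixed first rack: plywood base 110 x 300 x 12 mm and a white pipe rail (27 mm diameter, 280 mm long) along its y on two posts. Origin under the centre of the base; the rail's top is 180 mm above it. Upright end stops, 20 mm in diameter and rising 20 mm above the rail's top, at y = -130 and +130 mm; the +y one is next to the second rack.
- rack_b: Fixed second rack, beyond the first one's +y end and turned a little differently: same base and rail (along its y, top 180 mm above the origin, which is under the base's centre). End stop (20 mm diameter, 20 mm above the rail) at y = -130 mm. A steel catch is clamped on the +y half of the rail, at a place that differs each time and is not measured.
- free_rail (a point): Point on top of the second rail at its y = -62 mm, the middle of its free near part: the rail is bare from y = -115 to -20 mm. The catch, beyond it in +y, starts with the tongue's ramp, whose foot lies somewhere from y = -10 to +50 mm: find the buffer by feel or by eye.
- tongue (a joint): Spring tongue of the catch, pushed down, in m: 0 up (6 mm above the rail), 0.006 flush. Towards +y it has a 28 degree ramp 11 mm long, an 8 mm flat, then an upright face. A hanger sliding to +y rides over it (1.4 to 2.3 N pushes it down; the hanger's weight is enough to keep it on the rail); it snaps up behind the hanger's roof and stops it sliding back.
- buffer (a joint): Spring buffer of the catch, pushed in along +y, in m. At 0 its face is 34 mm beyond the tongue's upright face, so the 40 mm roof must push it in by more than 0.006 for the tongue to snap up; it then holds the hanger at 0.006. Hard limit at 0.014. Spring: 2 N at 0, 5.6 N at 0.006, 10.4 N at 0.014; friction adds 1 to 4 N.
- bin_mid (a point): Grey open bin 140 x 200 x 60 mm of pipe fittings; the point is its centre. Leave alone.
- screwdriver: Screwdriver lying on the bench. Leave alone.
- pencil_cup: Black cup, 70 mm across, 90 mm high. Leave alone.
Not all that is in view belongs to the job. What is shaped like the carrier but pink or purple is not meant.

How it is judged:
By the outcome, as a careful person would: the job done as asked, in the order asked, and still so for the second after the job is handed in, with the robot touching nothing.
It also fails if it takes over 69 s, if anything falls off the work surface, if the arm or the gripper's body presses on something with over 40 N, if the wrist force passes 120 N, or if a joint passes its speed limit or range.

### The arm

A 6-joint arm with a two-finger parallel gripper is mounted at the origin on the work surface. World frame = base frame: x ahead of the robot, y to its left, z up, the work surface at z = 0. Lengths are in m, angles in degrees, forces in N, time in s.
With the tool pointing down it reaches from about 0.275 to 0.825 m from the base axis. Payload 5.2 kg.
Tool frame: the origin (TCP) lies at the centre of the arm's flange, where the gripper is bolted on; the fingertips stand 186 mm ahead of it and the grasp point (between the pads) lies env.grip_depth ahead of it (env.grip_depth is the distance from the TCP to the grasp point, in m); z points along the fingers, y is the direction in which the jaws open and shut (so a half turn about z gives the same grasp; the last joint's range is limited). The gripper opens to 93 mm and grips with 3 to 60 N. Pads are 15 mm wide; open, the fingers measure 128 mm over their backs; the gripper's body (75 mm by 188 mm) begins 65 mm behind the grasp point.
Start: joints at [56.161, 14.817, 87.949, -0, 77.235, -11.62], TCP at [0.208, 0.509, 0.405] pointing down, gripper open.
Joint ranges: [-179.93, 179.93], [-52.35, 119.4], [10.71, 147.94], [-69.91, 249.91], [12.55, 155.21], [-178.61, 178.61]. Speed limits (degrees/s): [147.25, 147.25, 180, 180, 180, 180].

### API

Orientations are given as [roll, pitch, yaw] about the fixed x, y, z axes, in that order (R = Rz(yaw) Ry(pitch) Rx(roll)).
In Python, from plant import monitor, viewer, env, models gives the robot as it stands.
- The arm moves only by the tool carry_out, never from a script. Its argument "series" is a list that holds one entry, the list of rows, each a list of 5 numbers: the shift along the tool's x, y, z in mm, then the turn about the tool's z in degrees, then the gripper's target within -1 to 1 (shut at 1, half-way at 0, fully open at -1). In form: [[[dx, dy, dz, roll, claw], ...]]. A call has 1 to 20 rows; each row shifts and turns the commanded pose from where the row before left it, along the tool's axes as they then stand; what a row does not reach is not made up. A row lasts 1/10 s, in which the tool goes at most 50 mm and 8.59 degrees, less where a joint would pass 70% of its speed; a pose out of reach is approached as far as the arm can. A call is refused whole if a number of a shift passes 50 or a number of a turn 8.59, either way. A call with a gripper value outside its range is refused whole. The fingers move at their own pace and stop on an object; "squeeze" is the grip in N (left out, the last holds). Time passes only in rows, so rows that do not move let the fingers close. It gives the time, the measured TCP pose, the force and the opening at its end, in the units of the state.
- monitor.get_obs(): the state, without advancing time (a new reading comes with each control period).
- viewer.capture(name): name is "side" or "top" or "wrist"; returns the picture (480x640x3 uint8, blue, green, red); there is no depth.
- viewer.get_calibration(name): a dict with "fov_y" (degrees; the focal length in pixels is half the picture's height over the tangent of half this angle, whatever the lens; pixels are square), "cx", "cy" (the principal point, pixels), "view" (4x4, takes a point from world to camera coordinates); the wrist camera has in their place "hand_eye" (4x4, takes a point from camera to tool coordinates, whose origin is the TCP and whose axes are the flange's). Camera axes: x right, y down, z forward; pixel columns grow to the right and rows downward; lengths in m; the calibration is good to about 2 mm. A picture is of the moment at which its call begins: read the wrist's pose just before it. get_calibration takes no time and is no camera call.
- env.job_done(): hands the job in, once; it reports no verdict.
Trained networks look in the newest picture that a camera, given by its name, has taken for a name from the list of things; names that differ only in an ending like _2 or _b are one class to them, and where a whole thing is asked for, a point or a joint stands for the part that bears it (a point fixed in the world has none). Each returns a list of dicts, best first, with "p" (0 to 1); they miss things now and then, are a little off and sometimes report something else, mostly with a low value. They report only what shows in the picture. A call takes as long as a camera call. They do not tell look-alikes from the thing itself.
- models.boxes_of(thing, camera): "position" ([x, y, z] in m, in world coordinates, good to about 4 mm: the middle of the surface that is visible of it).
The state is a dict: "time_s": time; "joints": joint angles; "joint_velocities": joint speeds; "joint_torque": joint torques, N m; "eef_pos": TCP position; "tcp_rot": TCP orientation; "ft_force": force on the tool from outside, world axes, zero at the start; "moment": the same for the moment, N m; "opening": finger opening in m.
Only numpy, scipy, OpenCV 4.12 (cv2) and the standard library are available. Lean on these libraries where they do the work, as an engineer would, in place of code of your own. Each camera call takes 0.05 s, during which the arm holds its last target.

## Working session

There is one attempt and no reset: what is moved stays moved. The work goes in short steps, Python scripts to look and compute and a tool call to move; the robot and the scene stay as the last step left them, time stands still between calls to the robot, and variables do not carry over. Pictures are saved under pics/ and viewed, and the job is handed in when it is done.

Besides the shell and the picture viewer there is one more tool, called after "Request:" as name([rows], argument=value, ...), one row to a line, values as JSON. carry_out: Moves the arm, as the interface text tells. Its arguments: {"type":"object","properties":{"series":{"type":"array","items":{"type":"array","items":{"type":"array","items":{"type":"number"}}}},"squeeze":{"type":"number"}},"required":["series"]}

```bash
ls; mkdir -p pics; python3 - <<'E'
from plant import monitor, viewer, env, models
import cv2
print(monitor.get_obs(), env.grip_depth)
for n in ("side","top","wrist"):
    im=viewer.capture(n); cv2.imwrite(f"pics/{n}0.png",im); print(n,viewer.get_calibration(n))
for t in ("carrier_grip","carrier","rack_a","rack_b","tongue","buffer"):
    for c in ("side","top"):
        try: print(t,c,models.boxes_of(t,c))
        except Exception as e: print(t,c,e)
E
```

```text
pics
{'time_s': 0.0, 'joints': array([ 5.61624402e+01,  1.48606855e+01,  8.80101899e+01, -1.64411164e-03,
        7.72357149e+01, -1.16195866e+01]), 'joint_velocities': array([ 0.07135035,  0.05733097, -0.03034928, -0.1124381 , -0.03806843,
        0.11355866]), 'joint_torque': array([-3.98855045e-04, -4.37299418e+01, -2.83999962e+01,  7.19709601e-02,
        4.09804936e-02, -1.73077856e-04]), 'eef_pos': array([0.20783578, 0.50899234, 0.40391022]), 'tcp_rot': array([-1.79895271e+02, -1.98986944e-02,  1.57782373e+02]), 'ft_force': array([ 0.09273225,  0.20111041, -0.23378772]), 'moment': array([ 0.04543389,  0.06312882, -0.02384655]), 'opening': 0.09280963907680964} 0.1673
side {'fov_y': 43.11741957821239, 'cx': 323.75168863765526, 'cy': 244.56520569040487, 'view': array([[ 0.99738232, -0.07138018,  0.01154874, -0.54410634],
       [-0.03633164, -0.63279599, -0.77346574,  0.14817452],
       [ 0.06251811,  0.77102147, -0.63373289,  1.13825742],
       [ 0.        ,  0.        ,  0.        ,  1.        ]])}
top {'fov_y': 45.317127117021045, 'cx': 318.1056319946077, 'cy': 233.1144881392
[... 1438 characters left out ...]
.3772, -0.1849, 0.0343], 'p': 0.86}, {'position': [0.3632, -0.0163, 0.0357], 'p': 0.77}, {'position': [0.5256, -0.0969, 0.158], 'p': 0.67}]
rack_a side [{'position': [0.5276, -0.2493, 0.0161], 'p': 0.93}, {'position': [0.5344, 0.2136, 0.0117], 'p': 0.58}]
rack_a top [{'position': [0.5352, 0.2203, 0.011], 'p': 0.75}]
rack_b side [{'position': [0.5276, -0.2493, 0.0161], 'p': 0.93}, {'position': [0.5344, 0.2136, 0.0117], 'p': 0.58}]
rack_b top [{'position': [0.5352, 0.2203, 0.011], 'p': 0.75}]
tongue side [{'position': [0.5358, 0.2099, 0.0132], 'p': 0.42}, {'position': [0.5431, 0.232, 0.1856], 'p': 0.4}]
tongue top []
buffer side []
buffer top [{'position': [0.5366, 0.2795, 0.1902], 'p': 0.53}]
```

View pics/side0.png

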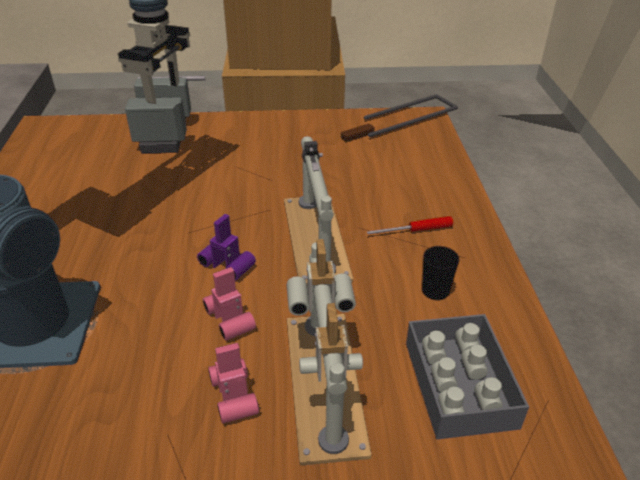

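View pics/top0.png

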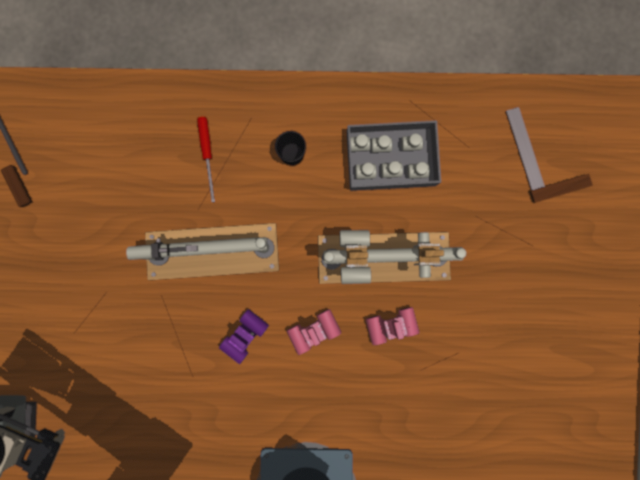

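View pics/wrist0.png

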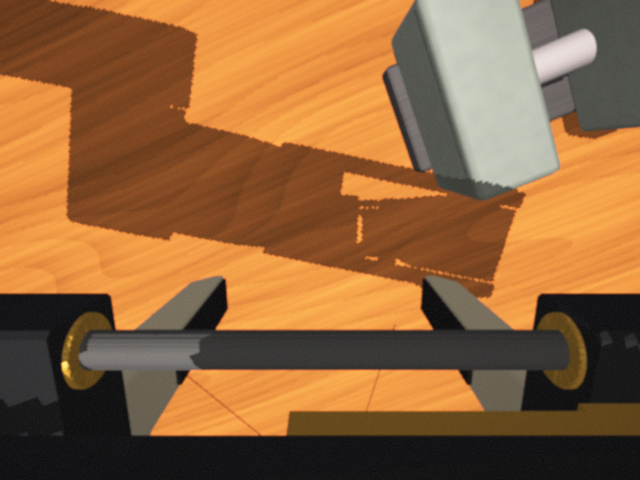

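Lookalikes, as top-view pixels: pink hangers at (315,332) and (392,325), a purple one at (243,335), the small-cap hanger on the rail at (430,255), and the hanger with two large couplings at (357,256), next to the +y stop at (330,257). By the description I choose (357,256) and check it in a close crop.

```bash
python3 - <<'E'
import cv2
t=cv2.imread("pics/top0.png")
cv2.imwrite("pics/topc_a.png",cv2.resize(t[215:300,305:480],None,fx=4.5,fy=4.5,interpolation=cv2.INTER_CUBIC))
cv2.imwrite("pics/topc_b.png",cv2.resize(t[215:300,115:290],None,fx=4.5,fy=4.5,interpolation=cv2.INTER_CUBIC))
s=cv2.imread("pics/side0.png")
cv2.imwrite("pics/sidec.png",cv2.resize(s[120:360,260:390],None,fx=2.5,fy=2.5,interpolation=cv2.INTER_CUBIC))
E
```

```text
(no output)
```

View pics/topc_a.png

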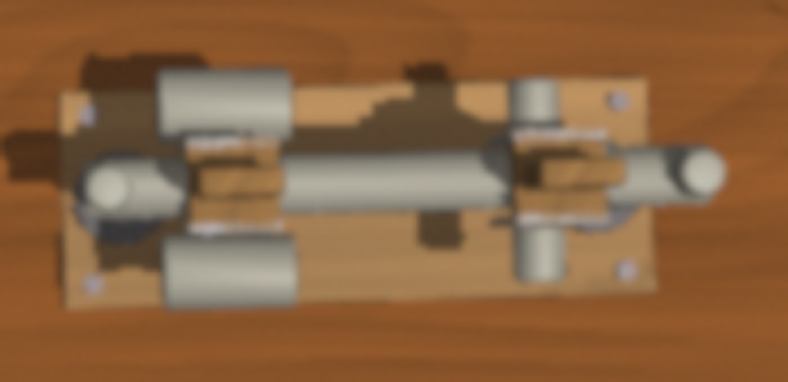

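View pics/topc_b.png

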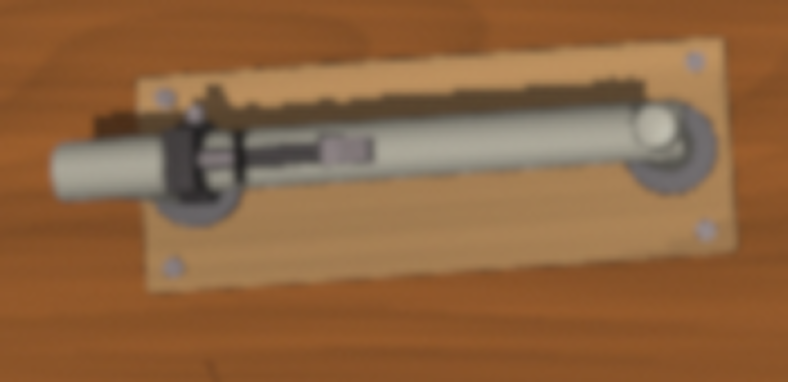

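View pics/sidec.png

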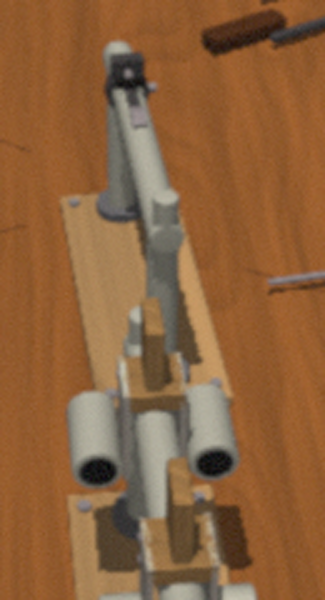

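```bash
cat > h.py <<'E'
import numpy as np, cv2
from plant import monitor, viewer, env, models
from scipy.spatial.transform import Rotation as R
def cam(n,obs=None):
    c=viewer.get_calibration(n); f=240/np.tan(np.radians(c['fov_y']/2))
    if n=='wrist':
        T=np.eye(4);T[:3,:3]=R.from_euler('xyz',obs['tcp_rot'],degrees=True).as_matrix();T[:3,3]=obs['eef_pos']
        M=T@c['hand_eye']
    else: M=np.linalg.inv(c['view'])
    return f,c['cx'],c['cy'],M
def unproj(n,u,v,z,obs=None):
    f,cx,cy,M=cam(n,obs); d=M[:3,:3]@np.array([(u-cx)/f,(v-cy)/f,1]);o=M[:3,3]
    return o+d*(z-o[2])/d[2]
def proj(n,p,obs=None):
    f,cx,cy,M=cam(n,obs); q=np.linalg.inv(M)@np.append(p,1); return np.array([f*q[0]/q[2]+cx,f*q[1]/q[2]+cy])
E
python3 - <<'E'
from h import *
np.set_printoptions(precision=4,suppress=True)
g=lambda x0,u,v,z:unproj('top',x0+(u+.5)/4.5-.5,215+(v+.5)/4.5-.5,z)
A1=g(305,110,188,.2);A0=g(305,703,172,.2);B0=g(115,657,126,.2)
print('A stops',A1,A0,np.linalg.norm(A1-A0), 'yawA',np.degrees(np.arctan2(-(A1-A0)[0],(A1-A0)[1])))
print('tab',g(305,242,181,.244),'tab2',g(305,583,172,.244))
print('Bstop',B0,'Bend',g(115,55,172,.1665))
print('ramp foot',g(115,372,150,.18),'upright',g(115,320,150,.186),'buf',g(115,240,155,.19))
for nm,x0,pts in (('A',305,[(62,92),(646,79),(656,290),(66,308)]),('B',115,[(138,80),(722,39),(736,248),(148,291)])):
    P=np.array([g(x0,*p,.012) for p in pts]); c=P.mean(0)
    e=(P[0]+P[3]-P[1]-P[2])/2; print(nm,c,np.linalg.norm(e),np.degrees(np.arctan2(-e[0],e[1])))
# side checks
s=lambda u,v,z:unproj('side',260+(u+.5)/2.5-.5,120+(v+.5)/2.5-.5,z)
print('side tab top',s(152,303,.244),'Bstop',s(165,197,.2),'tongue foot',s(139,122,.18))
E
```

```text
A stops [ 0.5293 -0.0424  0.2   ] [ 0.5395 -0.3008  0.2   ] 0.2586480506169083 yawA 2.255151294932191
tab [ 0.5315 -0.0968  0.244 ] tab2 [ 0.5371 -0.2396  0.244 ]
Bstop [0.5547 0.0923 0.2   ] Bend [0.5325 0.3654 0.1665]
ramp foot [0.5435 0.2206 0.18  ] upright [0.543  0.2423 0.186 ] buf [0.5402 0.2765 0.19  ]
A [ 0.5349 -0.1719  0.012 ] 0.2985893046243301 2.220176236397749
B [0.5441 0.2231 0.012 ] 0.2985048915903921 4.815362725925502
side tab top [ 0.5315 -0.0855  0.244 ] Bstop [0.5534 0.0918 0.2   ] tongue foot [0.5425 0.227  0.18  ]
```

The close crop confirms it: the hanger at (357,256) has the two large white couplings and stands next to the +y stop. I'll turn the tool and go over the second rail for a close look.

Request:
carry_out([
  [[0,0,-3,4,-1],[0,0,-6,8.2,-1],[0,0,-6,8.2,-1],[0,0,-6,8.2,-1],[0,0,-6,8.2,-1],[0,0,-6,8.2,-1],[0,0,-6,8.2,-1],[0,0,-6,8.2,-1],[0,0,-3,4.2,-1],[0,0,0,0,-1]],
])

```text
time_s: 1.75
eef_pos: [0.208, 0.5092, 0.4533]
tcp_rot: [180.0, -0.1, 92.1]
ft_force: [0.4, 0.0, -0.2]
opening: 0.0929
```

Request:
carry_out([
  [[-10,9,0,0,-1],[-20,18,0,0,-1],[-28,25,0,0,-1],[-28,25,0,0,-1],[-28,25,0,0,-1],[-28,25,0,0,-1],[-28,25,0,0,-1],[-28,25,0,0,-1],[-28,25,0,0,-1],[-28,25,0,0,-1],[-28,25,0,0,-1],[-28,25,0,0,-1],[-28,25,0,0,-1],[-15,13,0,0,-1],[-8,7,0,0,-1],[0,0,0,0,-1],[0,0,0,0,-1]],
])

```text
time_s: 3.45
eef_pos: [0.5428, 0.1614, 0.4527]
tcp_rot: [-180.0, -0.0, 92.2]
ft_force: [-0.1, 0.8, -0.9]
opening: 0.0929
```

```bash
python3 - <<'E'
from h import *
o=monitor.get_obs(); print(o)
cv2.imwrite("pics/w1.png",viewer.capture('wrist'))
for t in ("tongue","buffer"): print(t,models.boxes_of(t,'wrist'))
E
```

```text
{'time_s': 3.45, 'joints': array([5.26441172e+00, 1.49849108e+01, 8.10279172e+01, 3.44583530e-02,
       8.40290336e+01, 3.02835379e+00]), 'joint_velocities': array([ 0.9216484 , -0.51767736,  0.19424656, -0.07756239,  0.06242815,
        0.0983402 ]), 'joint_torque': array([-8.97943731e-01, -4.44432485e+01, -2.96710110e+01, -2.64827824e-03,
       -4.03673016e-02, -2.36590480e-02]), 'eef_pos': array([0.54277741, 0.16138984, 0.45268794]), 'tcp_rot': array([-1.79956385e+02, -3.20093119e-02,  9.22324487e+01]), 'ft_force': array([-0.07779011,  0.79668145, -0.85080265]), 'moment': array([-0.03815824,  0.11811071, -0.02899973]), 'opening': 0.0928574161085117}
tongue [{'position': [0.5425, 0.2338, 0.1866], 'p': 0.69}]
buffer [{'position': [0.5381, 0.2782, 0.1886], 'p': 0.67}]
```

View pics/w1.png

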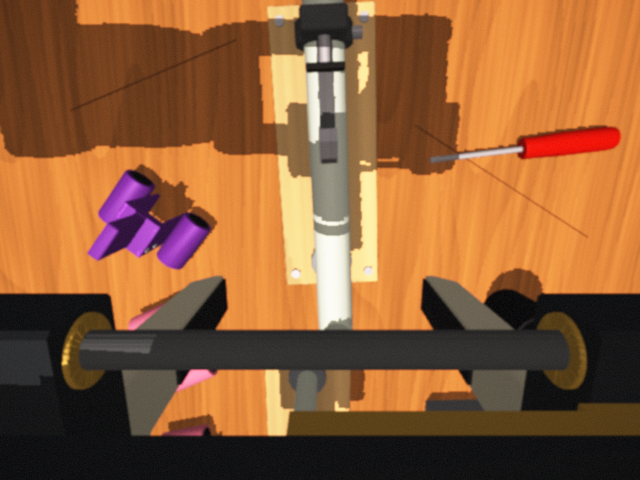

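```bash
python3 - <<'E'
import cv2
t=cv2.imread("pics/w1.png")
cv2.imwrite("pics/w1c.png",cv2.resize(t[0:180,260:400],None,fx=3.3,fy=3.3,interpolation=cv2.INTER_CUBIC))
E
```

```text
(no output)
```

View pics/w1c.png

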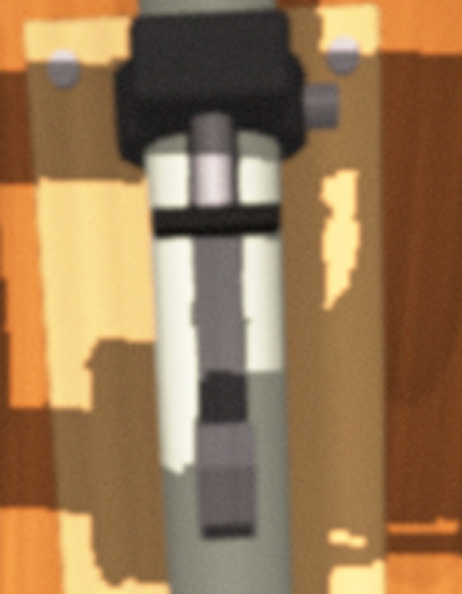

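```bash
python3 - <<'E'
from h import *
np.set_printoptions(precision=4,suppress=True)
o=monitor.get_obs()
g=lambda u,v,z:unproj('wrist',260+(u+.5)/3.3-.5,(v+.5)/3.3-.5,z,o)
foot=g(227,537,.18);cr=g(227,465,.186);up=g(226,422,.186)
print('foot',foot,'crest',cr,'upright',up)
for z in (.18,.187,.194): print('buf face',z,g(216,237,z))
print('hous',g(213,140,.18))
# rail edges at rail-axis height
for v in (560,300,160):
    for uu in ((170,293) if v==560 else (158,283) if v==300 else (146,278)): print(v,g(uu,v,.1665))
# predict model
for O,yaw in (((.5441,.2231),4.8),((.545,.223),4.6)):
    c,s=np.cos(np.radians(yaw)),np.sin(np.radians(yaw))
    f=lambda p: np.array([[c,s],[-s,c]])@(p[:2]-np.array(O))
    print(f(foot),f(cr),f(up),f(g(216,237,.187)))
E
```

```text
foot [0.5431 0.2207 0.18  ] crest [0.5424 0.2346 0.186 ] upright [0.5419 0.2426 0.186 ]
buf face 0.18 [0.5385 0.2769 0.18  ]
buf face 0.187 [0.5386 0.2755 0.187 ]
buf face 0.194 [0.5386 0.2742 0.194 ]
hous [0.5372 0.2938 0.18  ]
560 [0.5312 0.215  0.1665]
560 [0.5576 0.216  0.1665]
300 [0.5271 0.2671 0.1665]
300 [0.5526 0.2681 0.1665]
160 [0.5239 0.2931 0.1665]
160 [0.5502 0.2942 0.1665]
[-0.0012 -0.0023] [-0.0007  0.0116] [-0.0006  0.0197] [-0.0011  0.0527]
[-0.0021 -0.0022] [-0.0017  0.0118] [-0.0016  0.0198] [-0.0022  0.0529]
```

Request:
carry_out([
  [[-10,-1,0,0,-1],[-20,-2,0,0,-1],[-30,-2,0,0,-1],[-30,-2,0,0,-1],[-30,-2,0,0,-1],[-30,-2,0,0,-1],[-30,-2,0,0,-1],[-30,-3,0,0,-1],[-25,-3,0,0,-1],[-15,-1,0,0,-1],[-7.5,-1,0,0,-1],[0,0,0,0,-1],[0,0,0,0,-1]],
])

```text
time_s: 4.9
eef_pos: [0.5323, -0.0967, 0.4528]
tcp_rot: [180.0, -0.0, 92.2]
ft_force: [0.5, 0.5, 0.4]
opening: 0.093
```

```bash
python3 - <<'E'
from h import *
o=monitor.get_obs(); print(o['eef_pos'],o['tcp_rot'])
cv2.imwrite("pics/w2.png",viewer.capture('wrist'))
cv2.imwrite("pics/t2.png",cv2.resize(viewer.capture('side')[180:420,240:400],None,fx=2.5,fy=2.5))
for dx in (-.006,.006):
  for dy in (-.018,.018): print(proj('wrist',np.array([.5315+dx-dy*.038,-.097+dy,.244]),o))
E
```

```text
[ 0.53227371 -0.09667448  0.45278033] [ 1.79997316e+02 -3.19071695e-02  9.22160137e+01]
[311.74697767 308.19333617]
[311.2991941  244.94002005]
[333.46010435 308.99378201]
[333.97042054 245.8082836 ]
```

View pics/w2.png

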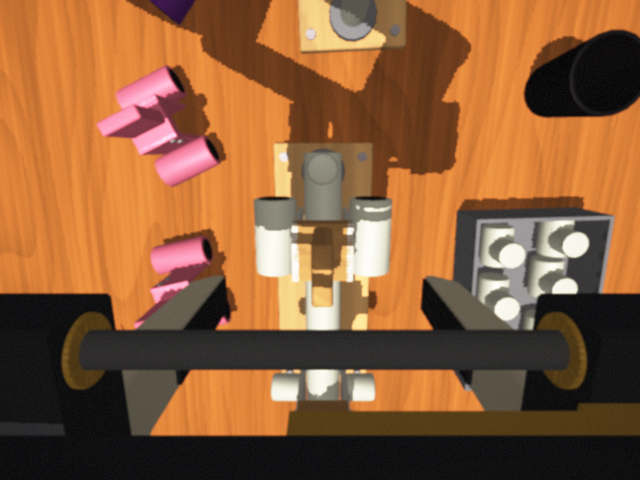

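View pics/t2.png

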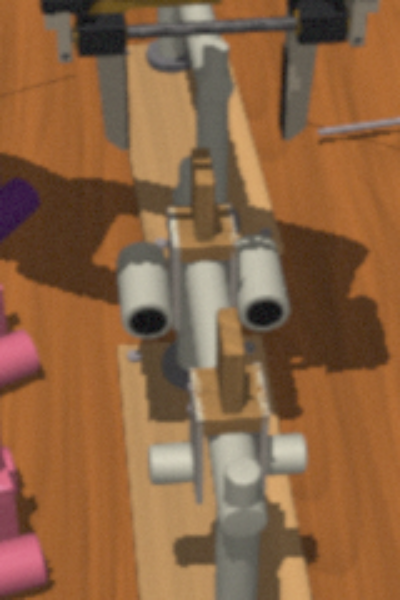

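```bash
python3 - <<'E'
import cv2
t=cv2.imread("pics/w2.png")
cv2.imwrite("pics/w2c.png",cv2.resize(t[190:330,250:400],None,fx=4,fy=4,interpolation=cv2.INTER_CUBIC))
E
```

```text
(no output)
```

View pics/w2c.png

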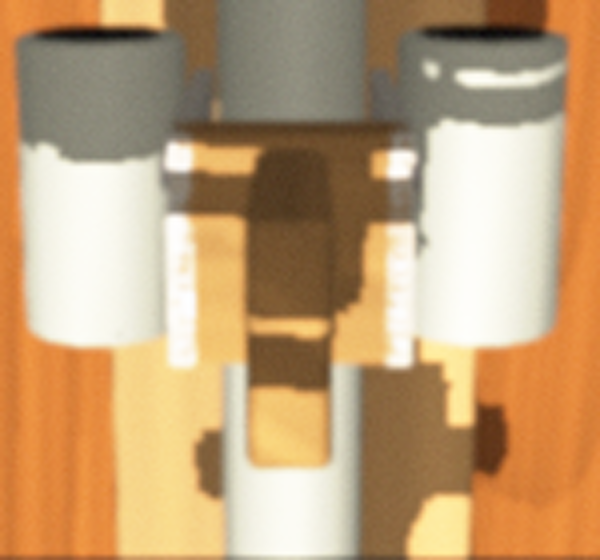

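The close crop shows the tab top at u 311–332, v 245–307, matching the prediction, and it lies square to the tool. I'll go down to the tab.

Request:
carry_out([
  [[0,-1,5,0,-1],[0,0,10,0,-1],[0,0,12,0,-1],[0,0,12,0,-0.6],[0,0,10,0,-0.6],[0,0,7,0,-0.6],[0,0,4,0,-0.6],[0,0,3.5,0,-0.6],[0,0,0,0,-0.6],[0,0,0,0,-0.6]],
], squeeze=25)

```text
time_s: 6.0
eef_pos: [0.5314, -0.0975, 0.3896]
tcp_rot: [180.0, 0.0, 92.2]
ft_force: [-0.2, -0.3, -0.9]
opening: 0.0742
```

Request:
carry_out([
  [[0,0,0,0,0],[0,0,0,0,0.4],[0,0,0,0,0.6],[0,0,0,0,0.7],[0,0,0,0,0.8],[0,0,0,0,0.9],[0,0,0,0,1],[0,0,0,0,1],[0,0,0,0,1],[0,0,0,0,1],[0,0,0,0,1],[0,0,0,0,1]],
], squeeze=25)

```text
time_s: 7.2
eef_pos: [0.5312, -0.0974, 0.3892]
tcp_rot: [-180.0, -0.0, 92.2]
ft_force: [-0.8, 0.2, -0.6]
opening: 0.0116
```

```bash
python3 - <<'E'
from h import *
o=monitor.get_obs(); print(o['eef_pos'],o['tcp_rot'],o['ft_force'],o['moment'],o['opening'])
E
```

```text
[ 0.53124441 -0.09744321  0.38921968] [-1.79991298e+02 -2.50143103e-03  9.21820013e+01] [-0.77671222  0.22615921 -0.58371213] [-0.07045643  0.07672897  0.03324289] 0.0115725169316168
```

Request:
carry_out([
  [[0,0,-2,0,1],[0,0,-3,0,1],[0,0,-5,0,1],[0,0,-8,0,1],[0,0,-10,0,1],[0,0,-12,0,1],[0,0,-12,0,1],[0,0,-12,0,1],[0,0,-12,0,1],[0,0,-10,0,1],[0,0,-6,0,1],[0,0,-3,0,1],[0,0,0,0,1],[0,0,0,0,1],[0,0,0,0,1]],
], squeeze=35)

```text
time_s: 8.7
eef_pos: [0.5312, -0.0974, 0.4836]
tcp_rot: [-179.9, -0.0, 92.2]
ft_force: [0.1, -0.9, -3.9]
opening: 0.0119
```

```bash
python3 - <<'E'
from h import *
o=monitor.get_obs(); print(o['eef_pos'],o['tcp_rot'],o['ft_force'],o['moment'],o['opening'])
cv2.imwrite("pics/s3.png",viewer.capture('side')); cv2.imwrite("pics/w3.png",viewer.capture('wrist'))
E
```

```text
[ 0.53123505 -0.09744824  0.48360926] [-1.79935176e+02 -2.87341915e-02  9.21796967e+01] [ 0.1434557  -0.86045791 -3.94402258] [-0.11438972  0.08262419  0.00798543] 0.011883670759761019
```

View pics/s3.png

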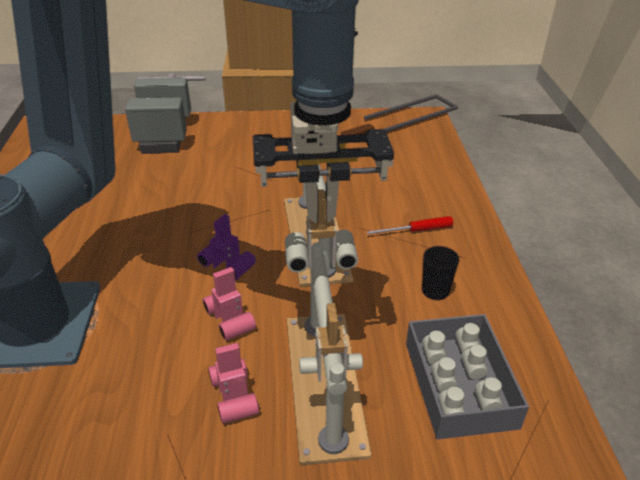

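View pics/w3.png

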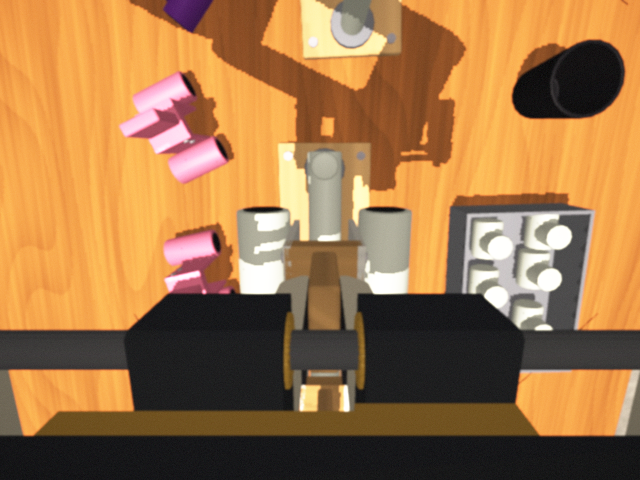

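Request:
carry_out([
  [[4,0,-3,0,1],[8,1,-3,0,1],[14,1,0,0,1],[20,2,0,0,1],[24,3,0,0,1],[24,3,0,0,1],[24,3,0,0,1],[24,3,0,0,1],[24,3,0,0,1],[24,3,0,0,1],[22,2,0,0,1],[18,2,0,0,1],[12,1,0,0,1],[8,0.7,0,0,1],[4,0,0,0,1],[0,0,0,-1.3,1],[0,0,0,-1.3,1],[0,0,0,0,1],[0,0,0,0,1]],
])

```text
time_s: 10.7
eef_pos: [0.5494, 0.1568, 0.4903]
tcp_rot: [180.0, 0.0, 94.7]
ft_force: [-0.1, 0.1, -5.1]
opening: 0.0118
```

```bash
python3 - <<'E'
from h import *
o=monitor.get_obs(); print(o['time_s'],o['eef_pos'],o['tcp_rot'],o['ft_force'],o['moment'],o['opening'])
t=viewer.capture('wrist');s=viewer.capture('side'); p=viewer.capture('top')
cv2.imwrite("pics/w4.png",t)
cv2.imwrite("pics/s4.png",cv2.resize(s[100:300,240:400],None,fx=3,fy=3,interpolation=cv2.INTER_CUBIC))
cv2.imwrite("pics/t4.png",cv2.resize(p[190:310,115:290],None,fx=4,fy=4,interpolation=cv2.INTER_CUBIC))
E
```

```text
10.7 [0.54940512 0.1568032  0.49029121] [1.79997129e+02 9.26768468e-03 9.47232931e+01] [-0.11941569  0.11541238 -5.06330043] [-0.06263873 -0.00980164  0.01731977] 0.011840324617288102
```

View pics/w4.png

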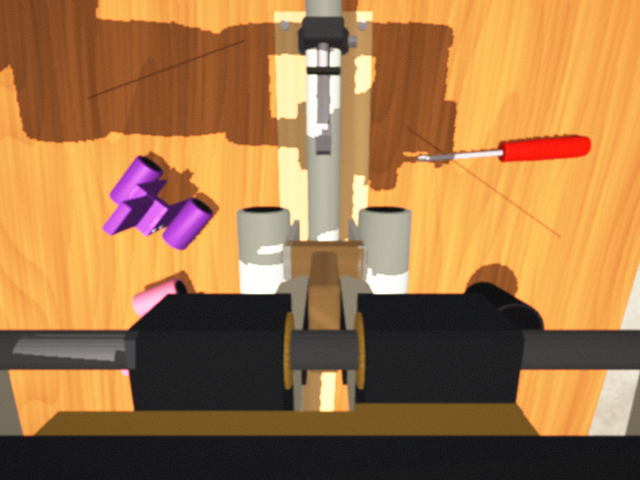

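View pics/s4.png

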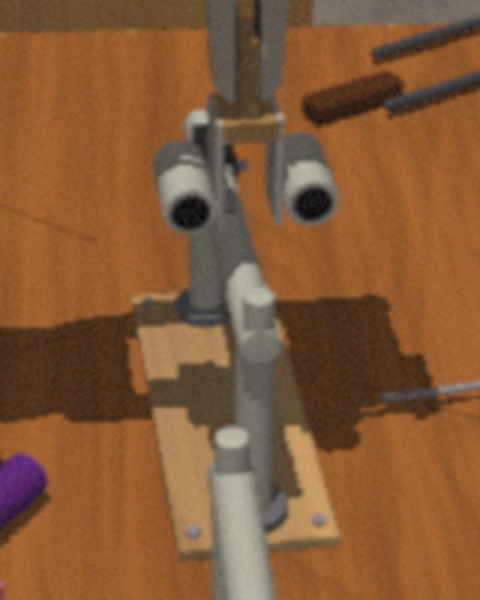

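View pics/t4.png

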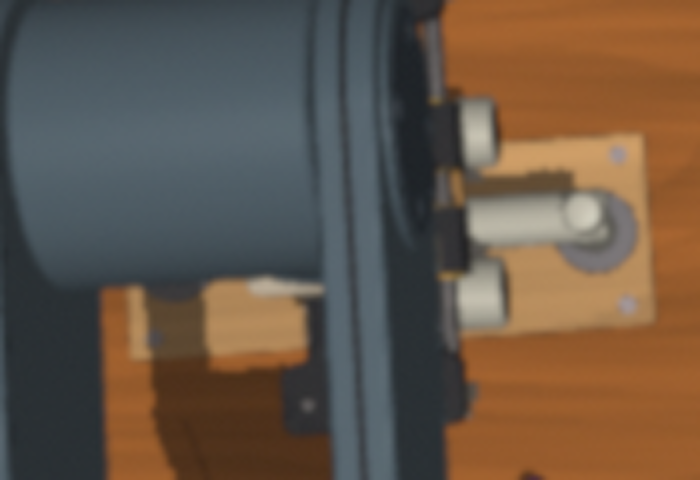

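```bash
python3 - <<'E'
import cv2
t=cv2.imread("pics/w4.png")
cv2.imwrite("pics/w4c.png",cv2.resize(t[0:300,230:420],None,fx=2,fy=2,interpolation=cv2.INTER_CUBIC)); cv2.imwrite("pics/w4d.png",cv2.resize(t[150:300,230:420],None,fx=4,fy=4,interpolation=cv2.INTER_CUBIC))
E
```

```text
(no output)
```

View pics/w4d.png

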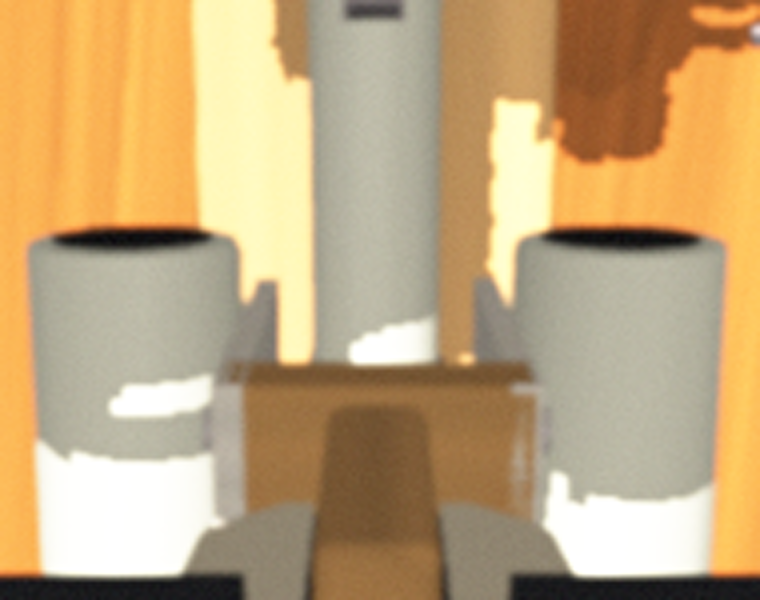

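View pics/w4c.png

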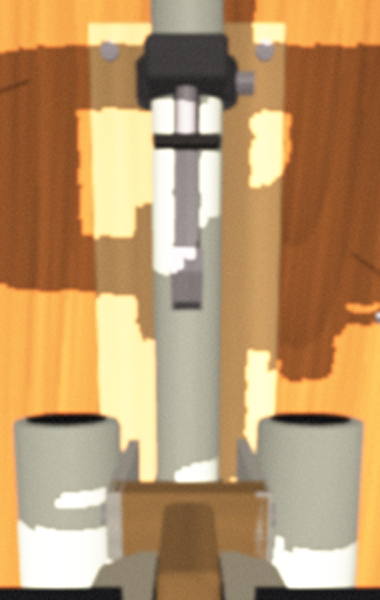

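Request:
carry_out([
  [[0,0,3,-0.2,1],[0,0,6,0,1],[0,0,10,0,1],[0,0,10,0,1],[0,0,8,0,1],[0,0,6,0,1],[0,0,6,0,1],[0,0,6,0,1],[0,0,6,0,1],[0,0,6,0,1],[0,0,6,0,1],[0,0,6,0,1],[0,0,6,0,1],[0,0,4,0,1],[0,0,3,0,1],[0,0,2,0,1],[0,0,0,0,1],[0,0,0,0,1]],
])

```text
time_s: 12.65
eef_pos: [0.5494, 0.1574, 0.3965]
tcp_rot: [180.0, 0.0, 95.0]
ft_force: [-0.6, 0.2, -5.4]
opening: 0.0116
```

```bash
python3 - <<'E'
from h import *
o=monitor.get_obs(); print(o['time_s'],o['eef_pos'],o['tcp_rot'],o['ft_force'],o['moment'],o['opening'])
t=viewer.capture('wrist');s=viewer.capture('side')
cv2.imwrite("pics/w5.png",cv2.resize(t[0:300,200:450],None,fx=2,fy=2,interpolation=cv2.INTER_CUBIC))
cv2.imwrite("pics/s5.png",cv2.resize(s[100:300,240:400],None,fx=3,fy=3,interpolation=cv2.INTER_CUBIC))
E
```

```text
12.65 [0.5493724  0.157397   0.39646157] [1.79978871e+02 1.28275392e-03 9.49789002e+01] [-0.63568257  0.19207338 -5.43911719] [-0.04107528  0.02175901 -0.01480526] 0.01158245958673648
```

View pics/w5.png

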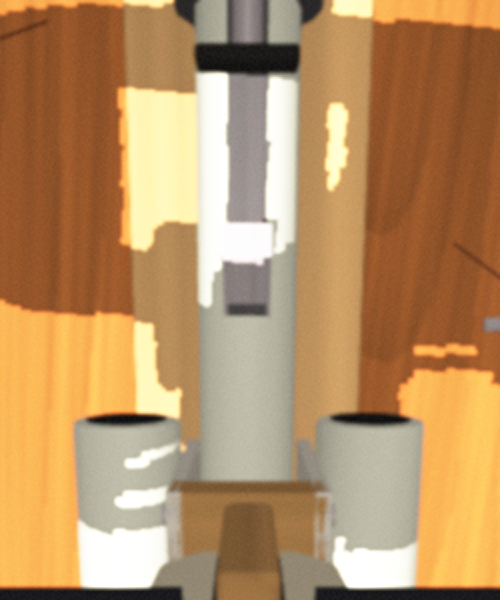

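View pics/s5.png

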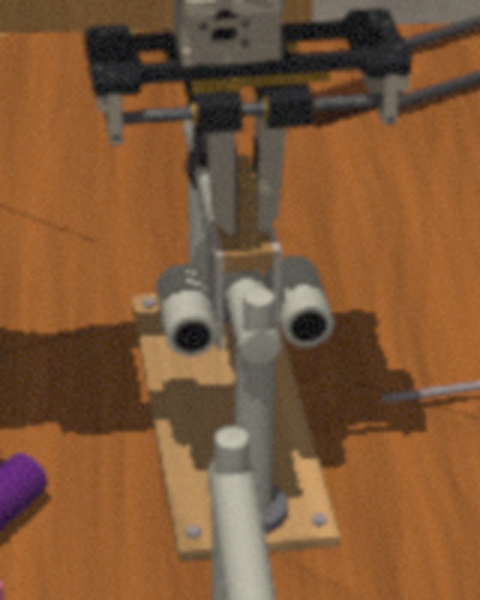

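Request:
carry_out([
  [[0,-0.4,2,0,1],[0,0,2,0,1],[0,0,1,0,1],[0,0,1,0,1],[0,0,0,0,1],[0,0,0,0,1]],
])

```text
time_s: 13.35
eef_pos: [0.5489, 0.1574, 0.3902]
tcp_rot: [-180.0, -0.0, 95.0]
ft_force: [0.7, 0.1, -3.5]
opening: 0.0119
```

Request:
carry_out([
  [[0,0,0.5,0,1],[0,0,0.5,0,1],[0,0,0,0,1],[0,0,0,0,1]],
])

```text
time_s: 13.75
eef_pos: [0.5489, 0.1574, 0.3893]
tcp_rot: [180.0, 0.0, 95.0]
ft_force: [0.3, 0.4, -4.4]
opening: 0.012
```

Request:
carry_out([
  [[0,0,0.5,0,1],[0,0,0,0,1],[0,0,0,0,1]],
])

```text
time_s: 14.05
eef_pos: [0.5489, 0.1574, 0.3892]
tcp_rot: [180.0, 0.0, 95.0]
ft_force: [-1.5, -0.4, 0.4]
opening: 0.0119
```

Request:
carry_out([
  [[0,0,0.5,0,1],[0,0,0,0,1],[0,0,0,0,1]],
])

```text
time_s: 14.35
eef_pos: [0.5488, 0.1574, 0.3892]
tcp_rot: [180.0, 0.0, 95.0]
ft_force: [-2.3, -0.9, 5.0]
opening: 0.0117
```

Request:
carry_out([
  [[1,0,-0.5,0,1],[2,0,0,0,1],[4,0,0,0,1],[5,0,0,0,1],[5,0,0,0,1],[5,0,0,0,1],[5,0,0,0,1],[4,0,0,0,1],[3,0,0,0,1],[2,0,0,0,1],[0,0,0,0,1],[0,0,0,0,1]],
])

```text
time_s: 15.55
eef_pos: [0.5461, 0.1935, 0.3892]
tcp_rot: [179.9, -0.0, 95.0]
ft_force: [0.2, -3.8, 5.3]
opening: 0.0118
```

```bash
python3 - <<'E'
from h import *
o=monitor.get_obs(); print(o['time_s'],o['eef_pos'],o['tcp_rot'],o['ft_force'],o['moment'],o['opening'])
t=viewer.capture('wrist')
cv2.imwrite("pics/w6.png",cv2.resize(t[0:300,200:450],None,fx=2,fy=2,interpolation=cv2.INTER_CUBIC))
E
```

```text
15.55 [0.54606633 0.19348941 0.38922746] [ 1.79909752e+02 -1.19795038e-02  9.49926737e+01] [ 0.18514131 -3.80818317  5.31399706] [-0.7959697  -0.16908997 -0.04737069] 0.01176291498161118
```

View pics/w6.png

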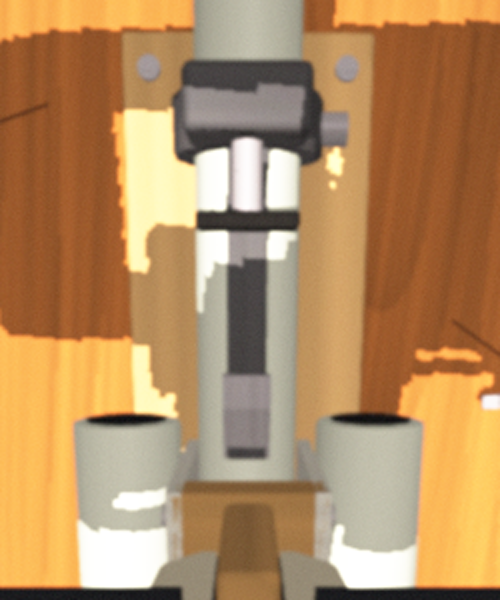

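Request:
carry_out([
  [[1,0,-0.4,0,1],[2,0,0,0,1],[2,0,0,0,1],[2,0,0,0,1],[2,0,0,0,1],[2,0,0,0,1],[2,0,0,0,1],[2,0,0,0,1],[1,0,0,0,1],[0,0,0,0,1]],
])

```text
time_s: 16.6
eef_pos: [0.5444, 0.2088, 0.3892]
tcp_rot: [-180.0, 0.1, 95.0]
ft_force: [0.0, -6.7, 4.1]
opening: 0.0119
```

Request:
carry_out([
  [[2,0,-0.2,0,1],[3,0,0,0,1],[3,0,0,0,1],[3,0,0,0,1],[3,0,0,0,1],[3,0,0,0,1],[3,0,0,0,1],[3,0,0,0,1],[2,0,0,0,1],[1,0,0,0,1],[0,0,0,0,1],[0,0,0,0,1]],
])

```text
time_s: 17.8
eef_pos: [0.542, 0.2353, 0.3893]
tcp_rot: [-180.0, -0.0, 95.0]
ft_force: [-0.3, -3.2, 3.0]
opening: 0.0119
```

```bash
python3 - <<'E'
from h import *
o=monitor.get_obs(); print(o['time_s'],o['eef_pos'],o['tcp_rot'],o['ft_force'],o['moment'],o['opening'])
t=viewer.capture('wrist')
cv2.imwrite("pics/w7.png",cv2.resize(t[50:300,225:425],None,fx=2.4,fy=2.4,interpolation=cv2.INTER_CUBIC))
E
```

```text
17.8 [0.54204586 0.23530682 0.38926539] [-1.79986624e+02 -3.86155321e-02  9.49860401e+01] [-0.31369808 -3.18530416  3.02210434] [-0.59513726  0.05408396  0.05560717] 0.011949628617394101
```

View pics/w7.png

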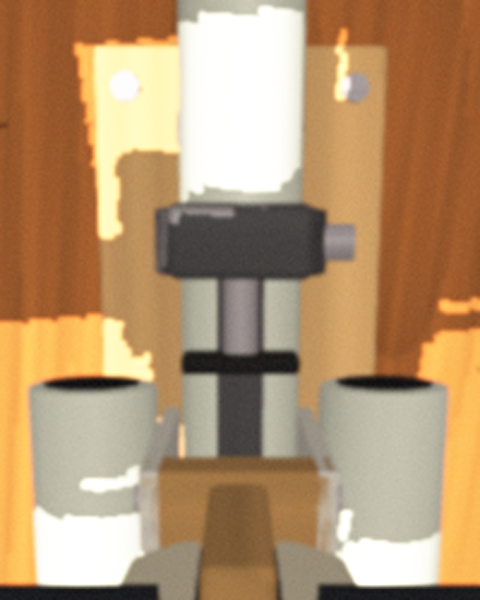

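```bash
python3 - <<'E'
from h import *
np.set_printoptions(precision=4,suppress=True)
o=monitor.get_obs()
g=lambda v,z:unproj('wrist',325,50+(v+.5)/2.4-.5,z,o)[1]
print('roof front top',g(459,.194),g(472,.194),'disc low edge',[g(372,z) for z in(.18,.187,.194)])
c=viewer.capture('wrist')[50:300,225:425]
print(c[160:215,100].tolist()[::3])
E
```

```text
roof front top 0.25865741851737234 0.2559289098804437 disc low edge [np.float64(0.27446532240395194), np.float64(0.2754440164542856), np.float64(0.2764227105046193)]
[[67, 68, 71], [66, 66, 71], [62, 63, 67], [65, 65, 68], [64, 67, 69], [63, 67, 68], [64, 65, 69], [63, 65, 70], [63, 63, 69], [66, 66, 71], [57, 79, 102], [50, 86, 121], [61, 102, 142], [69, 119, 161], [57, 96, 131], [53, 87, 123], [51, 85, 119], [54, 89, 123], [52, 87, 120]]
```

Request:
carry_out([
  [[1.5,0,0,0,1],[2,0,0,0,1],[3,0,0,0,1],[3,0,0,0,1],[2,0,0,0,1],[1.5,0,0,0,1],[1,0,0,0,1],[0,0,0,0,1],[0,0,0,0,1]],
])

```text
time_s: 18.8
eef_pos: [0.5408, 0.2493, 0.3893]
tcp_rot: [-180.0, -0.0, 95.0]
ft_force: [-0.4, -1.8, 1.2]
opening: 0.0116
```

Request:
carry_out([
  [[1,0,0,0,1],[1,0,0,0,1],[0,0,0,0,1]],
])

```text
time_s: 19.1
eef_pos: [0.5407, 0.2511, 0.3893]
tcp_rot: [-180.0, -0.0, 95.0]
ft_force: [-0.2, -2.7, 0.1]
opening: 0.0121
```

Request:
carry_out([
  [[1,0,0,0,1],[1,0,0,0,1],[0,0,0,0,1]],
])

```text
time_s: 19.4
eef_pos: [0.5405, 0.2532, 0.3893]
tcp_rot: [-180.0, -0.0, 95.0]
ft_force: [0.1, -1.9, -0.0]
opening: 0.0115
```

Request:
carry_out([
  [[1,0,0,0,1],[0,0,0,0,1]],
])

```text
time_s: 19.6
eef_pos: [0.5404, 0.2542, 0.3893]
tcp_rot: [-180.0, -0.0, 95.0]
ft_force: [0.9, -2.5, -0.5]
opening: 0.0117
```

Request:
carry_out([
  [[1,0,0,0,1],[0,0,0,0,1]],
])

```text
time_s: 19.8
eef_pos: [0.5404, 0.255, 0.3893]
tcp_rot: [-180.0, 0.0, 95.0]
ft_force: [0.6, -3.5, 0.5]
opening: 0.0117
```

Request:
carry_out([
  [[1,0,0,0,1],[0,0,0,0,1]],
])

```text
time_s: 20.0
eef_pos: [0.5403, 0.2558, 0.3893]
tcp_rot: [-180.0, 0.0, 95.0]
ft_force: [0.3, -4.8, 0.9]
opening: 0.0117
```

Request:
carry_out([
  [[1,0,0,0,1],[0,0,0,0,1]],
])

```text
time_s: 20.2
eef_pos: [0.5402, 0.2567, 0.3893]
tcp_rot: [-180.0, 0.0, 95.0]
ft_force: [0.9, -5.0, 0.3]
opening: 0.0122
```

Request:
carry_out([
  [[1,0,0,0,1],[0,0,0,0,1]],
])

```text
time_s: 20.4
eef_pos: [0.5402, 0.2576, 0.3893]
tcp_rot: [-180.0, 0.1, 95.0]
ft_force: [-0.1, -5.3, 1.6]
opening: 0.0117
```

Request:
carry_out([
  [[1,0,0,0,1],[0,0,0,0,1]],
])

```text
time_s: 20.6
eef_pos: [0.5401, 0.2585, 0.3893]
tcp_rot: [-180.0, 0.1, 95.0]
ft_force: [-0.1, -5.9, 0.7]
opening: 0.0117
```

Request:
carry_out([
  [[1,0,0,0,1],[0,0,0,0,1]],
])

```text
time_s: 20.8
eef_pos: [0.54, 0.2594, 0.3893]
tcp_rot: [-180.0, 0.1, 95.0]
ft_force: [-0.4, -6.2, -0.7]
opening: 0.0116
```

Request:
carry_out([
  [[1,0,0,0,1],[0,0,0,0,1]],
])

```text
time_s: 21.0
eef_pos: [0.5399, 0.2603, 0.3893]
tcp_rot: [-180.0, 0.1, 95.0]
ft_force: [0.9, -7.6, 1.0]
opening: 0.0115
```

```bash
python3 - <<'E'
from h import *
o=monitor.get_obs(); print(o['time_s'],o['eef_pos'],o['tcp_rot'],o['ft_force'],o['moment'],o['opening'])
t=viewer.capture('wrist')
cv2.imwrite("pics/w8.png",cv2.resize(t[50:300,225:425],None,fx=2.4,fy=2.4,interpolation=cv2.INTER_CUBIC))
s=viewer.capture('side')
cv2.imwrite("pics/s8.png",cv2.resize(s[100:300,240:400],None,fx=3,fy=3,interpolation=cv2.INTER_CUBIC))
E
```

```text
21.0 [0.53994352 0.26028967 0.38929583] [-1.79978261e+02  1.07433253e-01  9.49649325e+01] [ 0.86043724 -7.64440163  1.00823118] [-1.52672585  0.04184696 -0.04412433] 0.011516600938011951
```

View pics/w8.png

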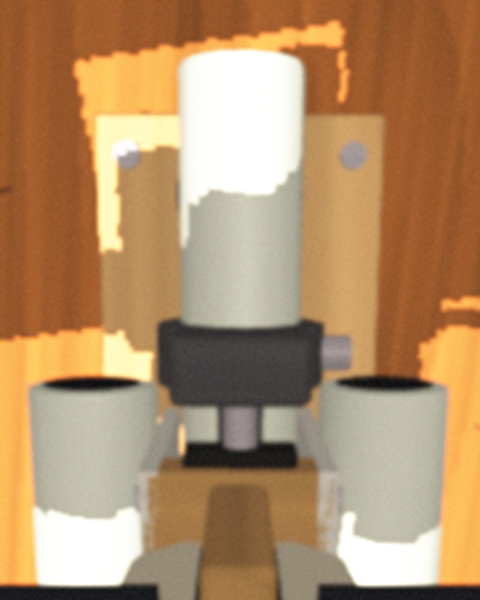

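View pics/s8.png

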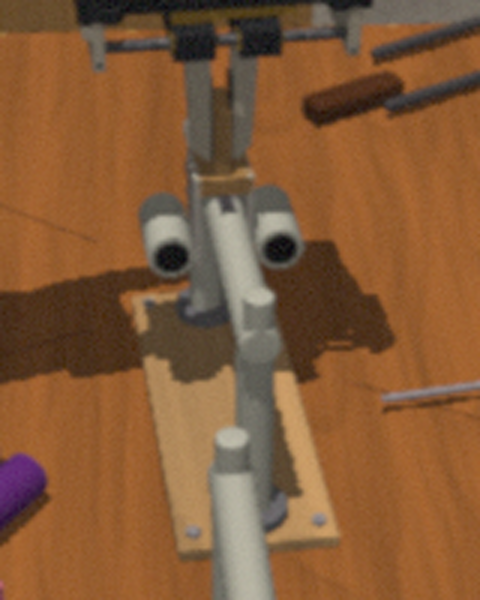

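```bash
python3 - <<'E'
from h import *
np.set_printoptions(precision=4,suppress=True)
o=monitor.get_obs()
o7=dict(o);o7['eef_pos']=np.array([.54205,.23531,.38927])
for nm,oo,hv,d1,d2 in(('w7',o7,278,353,372),('w8',o,406,444,467)):
    g=lambda v,z:unproj('wrist',325,50+(v+.5)/2.4-.5,z,oo)[1]
    for z in (.187,.194): print(nm,z,'housing',g(hv,z),'disc',g(d1,z),g(d2,z),'rod',g(hv,z)-g(d1,z))
    print('roof front',g(472,.194), g(459,.18))
E
```

```text
w7 0.187 housing 0.29395887199128684 disc 0.27888115797784674 0.2749631451637105 rod 0.015077714013440102
w7 0.194 housing 0.29422947923336246 disc 0.27972839205824923 0.27596021836027657 rod 0.014501087175113225
roof front 0.2554632287915527 0.25478570874194373
w8 0.187 housing 0.2927879981738891 disc 0.2846758961179736 0.27968172937411345 rod 0.008112102055915504
w8 0.194 housing 0.29405713276920054 disc 0.2862552152594402 0.28145201176212076 rod 0.007801917509760337
roof front 0.28039960519878704 0.27972255963839743
```

Request:
carry_out([
  [[1,0,0,0,1],[0,0,0,0,1]],
])

```text
time_s: 21.3
eef_pos: [0.5399, 0.2613, 0.3893]
tcp_rot: [-180.0, 0.1, 95.0]
ft_force: [0.3, -7.9, 0.0]
opening: 0.012
```

Request:
carry_out([
  [[1,0,0,0,1],[0,0,0,0,1]],
])

```text
time_s: 21.5
eef_pos: [0.5398, 0.2621, 0.3893]
tcp_rot: [-180.0, 0.1, 95.0]
ft_force: [0.2, -7.7, 0.8]
opening: 0.0117
```

```bash
python3 - <<'E'
from h import *
o=monitor.get_obs(); print(o['time_s'],o['eef_pos'],o['ft_force'],o['moment'],o['opening'])
s=viewer.capture('side')
cv2.imwrite("pics/s9.png",cv2.resize(s[140:200,285:345],None,fx=9,fy=9,interpolation=cv2.INTER_CUBIC))
t=viewer.capture('wrist')
cv2.imwrite("pics/w9.png",cv2.resize(t[150:300,225:425],None,fx=4,fy=4,interpolation=cv2.INTER_CUBIC))
E
```

```text
21.5 [0.53979419 0.26213956 0.38926515] [ 0.23122301 -7.66299076  0.83865879] [-1.56257854 -0.01548655 -0.05708745] 0.011689103423359869
```

View pics/s9.png

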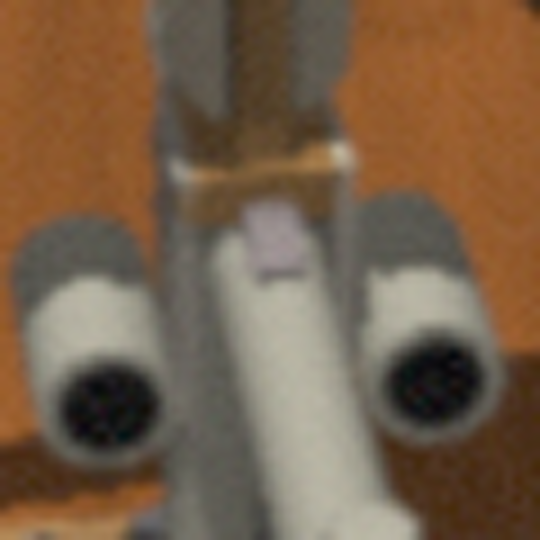

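View pics/w9.png

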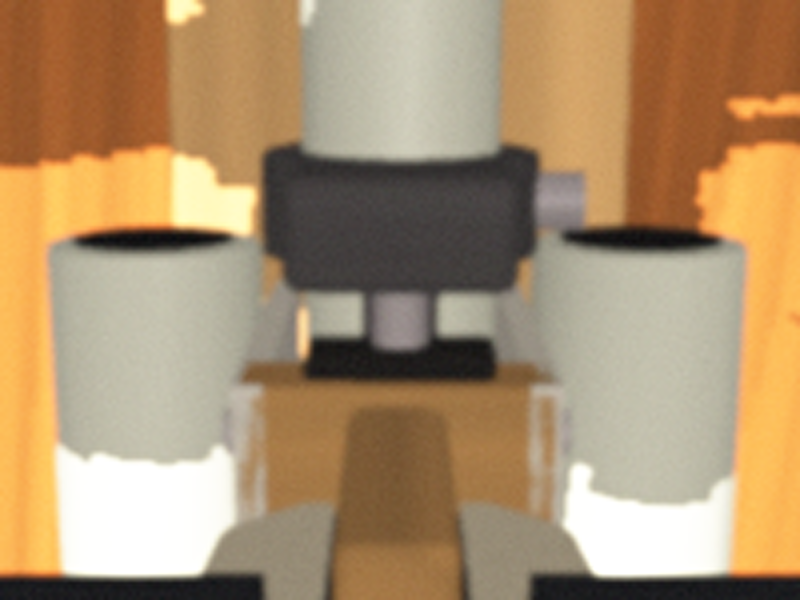

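Request:
carry_out([
  [[-1,0,0,0,1],[0,0,0,0,1]],
])

```text
time_s: 21.8
eef_pos: [0.5398, 0.2617, 0.3892]
tcp_rot: [-180.0, 0.0, 95.0]
ft_force: [1.7, -5.8, 0.8]
opening: 0.0119
```

Request:
carry_out([
  [[-1,0,0,0,1],[0,0,0,0,1]],
])

```text
time_s: 22.0
eef_pos: [0.5398, 0.261, 0.3893]
tcp_rot: [-180.0, -0.0, 95.0]
ft_force: [0.9, -3.8, -0.4]
opening: 0.0119
```

Request:
carry_out([
  [[-1,0,0,0,1],[0,0,0,0,1]],
])

```text
time_s: 22.2
eef_pos: [0.5399, 0.2605, 0.3892]
tcp_rot: [-180.0, -0.1, 95.0]
ft_force: [0.3, 0.4, -1.4]
opening: 0.0115
```

Request:
carry_out([
  [[-0.8,0,0,0,1],[0,0,0,0,1]],
])

```text
time_s: 22.4
eef_pos: [0.5399, 0.2601, 0.3893]
tcp_rot: [180.0, -0.1, 95.0]
ft_force: [-0.0, 4.0, -2.0]
opening: 0.0116
```

```bash
python3 - <<'E'
from h import *
o=monitor.get_obs(); print(o['time_s'],o['eef_pos'],o['ft_force'],o['moment'],o['opening'])
s=viewer.capture('side')
cv2.imwrite("pics/s10.png",cv2.resize(s[140:200,285:345],None,fx=9,fy=9,interpolation=cv2.INTER_CUBIC))
for p in ((.5421,.2424,.180),(.5421,.2424,.186),(.5428,.2345,.186)):
    print((proj('side',np.array(p))-[285,140]+.5)*9)
E
```

```text
22.4 [0.5398575  0.26012802 0.3892755 ] [-0.02641975  4.02490918 -2.02214401] [ 0.73630833  0.01786599 -0.07693391] 0.011638690827714784
[271.37115742 224.82347906]
[271.42548609 202.1738304 ]
[276.61111662 220.54897493]
```

View pics/s10.png

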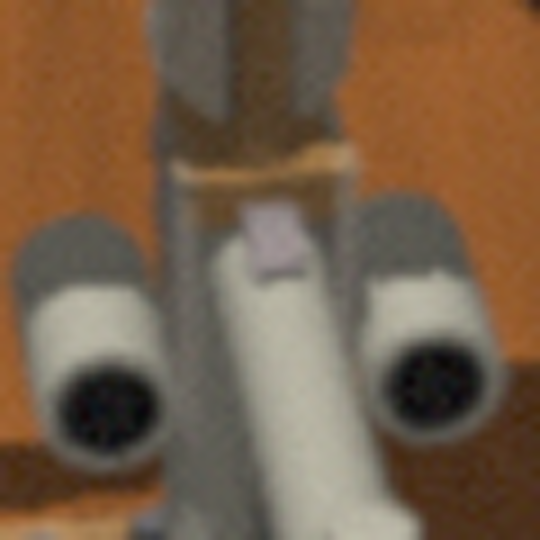

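Pulling back meets a stop: the force turned to +4 N and the hanger stays put. The tongue's top also shows at its "up" pixel, v≈202 in the crop. I'll take the pull off and let go.

Request:
carry_out([
  [[0.8,0,0,0,1],[0,0,0,0,1],[0,0,0,0,0.7],[0,0,0,0,0.5],[0,0,0,0,0.2],[0,0,0,0,0],[0,0,0,0,-0.2],[0,0,0,0,-0.2],[0,0,0,0,-0.2],[0,0,0,0,-0.2],[0,0,0,0,-0.2]],
])

```text
time_s: 23.55
eef_pos: [0.54, 0.26, 0.3894]
tcp_rot: [-180.0, 0.0, 95.0]
ft_force: [0.6, 0.1, -1.1]
opening: 0.056
```

Request:
carry_out([
  [[0,0,-3,0,-0.2],[0,0,-8,0,-0.2],[0,0,-15,0,-0.2],[0,0,-20,0,-0.2],[0,0,-25,0,-0.2],[0,0,-25,0,-0.2],[0,0,-20,0,-0.2],[0,0,-10,0,-0.2],[0,0,0,0,-0.2],[-20,-20,0,0,-0.2],[-40,-30,0,0,-0.2],[-40,-30,0,0,-0.2],[-40,-30,0,0,-0.2],[-40,-30,0,0,-0.2],[-20,-20,0,0,-0.2],[0,0,0,0,-0.2],[0,0,0,0,-0.2]],
])

```text
time_s: 25.25
eef_pos: [0.3978, 0.0466, 0.5149]
tcp_rot: [-180.0, -0.0, 94.9]
ft_force: [0.3, -0.4, -0.7]
opening: 0.0559
```

```bash
python3 - <<'E'
from h import *
o=monitor.get_obs(); print(o['time_s'],o['eef_pos'],o['ft_force'],o['opening'])
s=viewer.capture('side');p=viewer.capture('top')
cv2.imwrite("pics/s11.png",s);cv2.imwrite("pics/t11.png",p)
cv2.imwrite("pics/s11c.png",cv2.resize(s[120:200,275:355],None,fx=7,fy=7,interpolation=cv2.INTER_CUBIC))
cv2.imwrite("pics/t11c.png",cv2.resize(p[200:300,115:290],None,fx=4.5,fy=4.5,interpolation=cv2.INTER_CUBIC))
E
```

```text
25.25 [0.39776134 0.0466436  0.51485702] [ 0.31726084 -0.37674227 -0.74384427] 0.055944817973716386
```

View pics/s11.png

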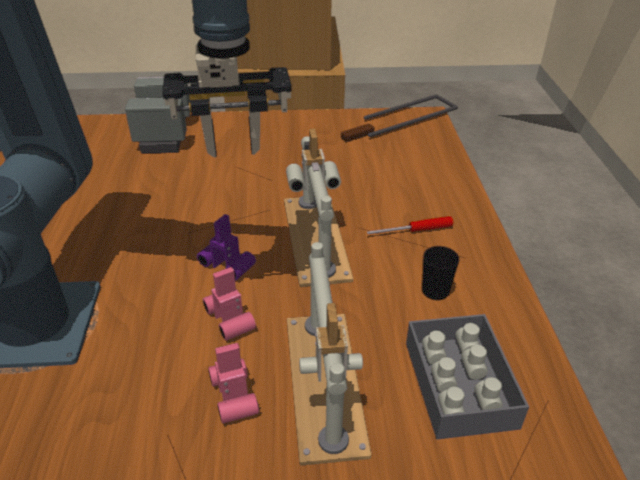

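View pics/s11c.png

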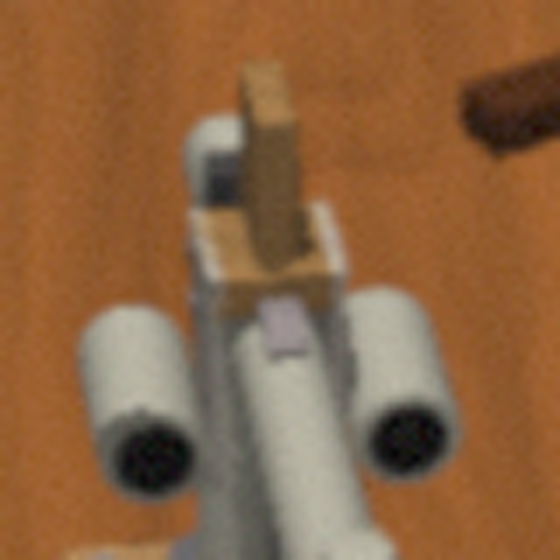

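View pics/t11c.png

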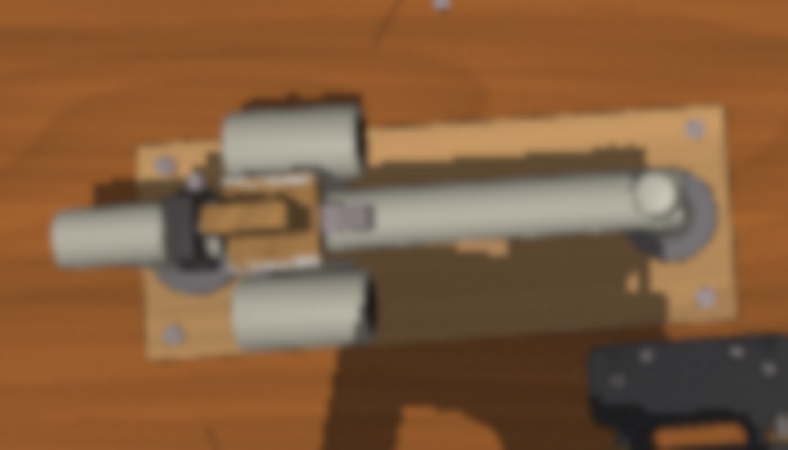

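The hanger sits straight on the second rail. Its roof edge is flush behind the raised tongue (both at crop u≈320) and the gripper is clear. I'll hand the job in.

```bash
python3 - <<'E'
from plant import env, monitor
print(env.job_done(), monitor.get_obs()['time_s'])
E
```

```text
the job is handed in; nothing more can be done
the job is handed in; nothing more can be done
```

I lifted the hanger with the two couplings over its end stop and hung it on the near part of the second rail. I then slid it over the spring tongue until it snapped in against the buffer, and let go. The job was handed in at about 25 s of the allowed 69 s; it gives no verdict.

- **Held in place:** Pulling back turned the wrist force from about −8 N to +4 N while the hanger stayed put. The side picture shows the tongue fully up behind the roof. In the top picture after release, the roof's edge lies right at the tongue's upright face.
- **Buffer travel:** By feel and by eye it went in an estimated 7–8 mm of its 14 mm, with about 8 N at most along the rail in the readings between moves.
- **Contact forces:** The highest vertical reading was about 5 N, when I set the hanger down a little too far and while it began sliding. I backed off by about 1 mm in steps.
- **Disagreement:** The wrist image put the buffer about 1 mm further in than the force readings did, which made no difference to the outcome.
- **Rest of the scene:** The other hanger and the things on the bench look unmoved in the last side picture.

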